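Level the tilting plate of a key engraver and hold it pressed

TASK

Draw the spirit level up out of its slot in the wooden rack and stand it, lengthwise from front to back, on the tilting plate of the engraver's work table, letting go of it there. Adjust the knurled levelling foot at the plate's front corner so that, with the level pressed down and the foot standing on its pad, the bubble rests between the two black rings. Finish while pressing down on the level, touching neither the plate nor the knob, and keep pressing so that the plate stays level on its foot; leave the other tools and parts where they are.

Things in the scene. Friction and masses are not known exactly. Their poses are not given: they have to be found in the camera images.
- level: the spirit level: aluminium bar 110 long (its x), 16 thick (y), 45 mm tall (z), 0.2 kg; origin at the centre of its underside. It starts upright in one of the rack's slots, 20 mm deep, its upper 25 mm standing clear. The middle 60 mm of its top holds the vial.
- level_end0 (a point): top of the level's solid end block at its -x end, a flat place to press on, 25 x 16 mm; the point is its centre, 42 mm from the level's middle, 45 mm above its underside
- level_end1 (a point): the same at the level's +x end
- bubble (a joint): bubble position along the level's x in m, 0 at the vial's middle, + toward the level's +x end. The pale bubble, 14 mm long, runs to the higher end, 8 mm per degree of slope (0.46 m/rad), at most 20 mm, and settles in about 1.5 s. Two black rings on the vial, 10.5 mm either side of the middle, bracket it when centred.
- rack: fixed wooden block 134 (x) x 168 (y) x 34 (z) mm; origin at the centre of its underside. Three slots along its x, 114 mm long, 19 wide, 20 deep, at y = -55, 0, +55 mm, each with one upright flat tool: level, plain bar with holes, step gauge, in any order
- plate: the tilting aluminium plate. Origin on its tilt axis (its y), 78 mm above the bench between two maroon cheeks; x runs from its front edge (robot side) to the clamp head at the back. It is back-heavy: left alone, even with the level on it, it tips back to a stop, front 3.4 degrees high, foot off its pad. 2 to 5 N down ahead of its axis seat the foot; the foot then sets its slope.
- plate_spot (a point): a point on the plate's flat top where the middle of the level can stand: x = -42, y = -25, z = +17 mm in the plate's frame (95 mm above the bench when the plate is level). The flat top spans x = -105 to +30 and y = -65 to +65 mm; behind x = +30 rises the clamp head (to z = 44 mm). The level lies along the plate's x; here it leaves room for fingers round the knob.
- knob_grip (a point): centre of the levelling foot's knurled knob, 34 mm wide, 24 tall, upright, underside about 20 mm above the plate's top, at x = -85, y = +42 mm of the plate. Clockwise from above screws the foot down, 5 mm a turn, raising the pressed plate's front 0.54 degrees per rad. It turns easily, stays where left, travels 5 rad either way from level; at the start it is 1.5 to 2.8 rad off.
- foot: the levelling foot's screw below the knob, its ball end (14 mm wide) under the plate; origin on its axis, level with the tilt axis; the ball's lowest point is 52 mm below the origin
- pad: steel disc below the foot, fixed to the base, 30 mm wide, 12 thick, top 26 mm above the bench; origin at the centre of its underside
- parallel: a plain steel bar of the level's size (110 x 16 x 45 mm) with three dark round holes and no vial, in another slot of the rack; stays where it is
- stepgauge: a dark steel step gauge, 110 x 16 mm, its top rising in three steps from 38 to 50 mm, in another slot of the rack; stays where it is
- screwdriver: a screwdriver lying on the bench; stays where it is
- brush: a chip brush lying on the bench; stays where it is
- cup: a steel cup, 64 mm wide, 70 mm tall; stays where it is
- oil: an oil bottle, 48 mm wide, 130 mm tall; stays where it is
- colletnut: a dark collet nut standing on the bench, 38 mm wide, 30 mm tall; stays where it is
- collet: a steel collet standing on the bench, 28 mm wide, 40 mm tall; stays where it is
- blanktray: a grey tray 120 x 160 x 30 mm with brass key blanks; stays where it is

How it is judged (in metres and radians):
On the way, in this order (a step that is already met when the one before it is completed fails the run):
1. the level has been lifted clear of its slot (z of level in the frame of rack above 0.036 m and contact force between the fingers and level above 0.5 N), for 0.1 s.
2. the level stands flush on the plate, lengthwise from front to back, let go (z of level in the frame of plate between 0.012 and 0.022 m and x of level in the frame of plate between -0.09 and 0.01 m and y of level in the frame of plate between -0.062 and 0.062 m and angle between the x axis of level and the x axis of plate, either way round below 0.2 rad and angle between the z axis of level and the z axis of plate, either way round below 0.03 rad and contact force between level and plate above 0.5 N and contact force between each of the fingers, the arm and level below 0.1 N), for 0.2 s.
At the end, for the whole second after the job is handed in: The level stands flush on the plate, front to back within 11 degrees; the robot presses it (over 2 N) and touches no part of plate, foot or knob; the foot bears on its pad (over 0.5 N); the bubble is within 3.2 mm of the middle and the plate level within 0.57 degrees (z of level in the frame of plate between 0.012 and 0.022 m and x of level in the frame of plate between -0.09 and 0.01 m and y of level in the frame of plate between -0.062 and 0.062 m and angle between the x axis of level and the x axis of plate, either way round below 0.2 rad and angle between the z axis of level and the z axis of plate, either way round below 0.03 rad and value of joint bubble between -0.0032 and 0.0032 m and angle between plate's own z axis and vertical below 0.01 rad and contact force between foot and pad above 0.5 N and contact force between any of the fingers, the arm and level above 2 N and contact force between each of the fingers, the arm and plate below 0.3 N); the arm keeps its last pose, push and grip.
It fails at once if another tool of the rack is moved more than 25 mm (distance of any of parallel, stepgauge from where it was at the start of the episode above 0.025 m).
It fails at once if a part lying or standing on the bench is moved more than 25 mm (distance of any of screwdriver, brush, cup, oil, colletnut, collet, blanktray from where it was at the start of the episode above 0.025 m).
It also fails if it takes over 67 s, if anything falls off the work surface, if the arm or the gripper's body presses on something with over 40 N, if the wrist force passes 120 N, or if a joint passes its speed limit or range.

ROBOT

A 7-joint arm with a two-finger parallel gripper is mounted at the origin on the work surface. World frame = base frame: x ahead of the robot, y to its left, z up, the work surface at z = 0. Lengths are in m, angles in degrees, forces in N, time in s.
With the tool pointing down it reaches from about 0.35 to 0.9 m from the base axis. Payload 19.9 kg.
Tool frame: the origin (TCP) lies midway between the tips of the shut fingers; the grasp point (between the pads) lies 19 mm behind it; z points along the fingers, y is the line along which they close (so a half turn about z gives the same grasp; the last joint's range is limited). The gripper opens to 94 mm and grips with 3 to 60 N. Pads are 16 mm wide; open, the fingers measure 119 mm over their backs; the gripper's body (75 mm by 177 mm) begins 78 mm behind the grasp point.
Start: joints at [69.758, 23.915, -0.59, 92.452, 0.269, 63.638, -3.037], TCP at [0.192, -0.595, 0.205] pointing down, gripper open.
Joint ranges: [-161.28, 161.28], [-22.2, 115.67], [-73.04, 71.86], [3.21, 147.25], [-68.34, 248.33], [10.77, 114.83], [-161.83, 161.83]. Speed limits (degrees/s): [108.29, 108.29, 136.94, 136.94, 172.46, 172.46, 172.46].

INTERFACE

Orientations are given as a 3x3 rotation matrix whose columns are the frame's x, y, z axes.
In Python, from plant import read_state, vision, ticket gives the robot as it stands.
- The arm moves only by the tool apply_moves, never from a script. Its argument "increments" is one flat list of numbers, 7 for each row, row after row: the shift along the world's x, y, z in mm, then the turn, a rotation vector about the world's x, y, z in rad, then the closure, from 0 (fully open) to 1 (shut). A call has 1 to 20 rows; each row is the pose to reach, as a shift and turn from the pose commanded when the call began; what a row does not reach only later rows make up. A row lasts 1/10 s, in which the tool goes at most 50 mm and 8.59 degrees, less where a joint would pass 70% of its speed; a pose out of reach is approached as far as the arm can. A call with a gripper value outside its range is refused whole. The fingers move at their own pace and stop on an object; the grip force is fixed at half the most. Time passes only in rows, so rows that repeat a pose let the fingers close. It gives the time, the measured TCP pose, the force, the opening and the grip force at its end, in the units of the state.
- read_state(): the state, without advancing time (a new reading comes with each control period).
- vision.capture(name): name is "scene" or "top"; returns a dict with "frame" (384x512x3 uint8, red, green, blue), "fovy" (degrees; the focal length in pixels is half the picture's height over the tangent of half this angle, whatever the lens; pixels are square), "cx", "cy" (the principal point, pixels), "extrinsics" (4x4, takes a point from camera to world coordinates). Camera axes: x right, y down, z forward; pixel columns grow to the right and rows downward; lengths in m; the calibration is good to about 2 mm. A picture is of the moment at which its call begins. There is no depth.
- ticket.close_job(): hands the job in; it is judged then, once.
The state is a dict: "clock": time; "joint_positions": joint angles; "joint_velocities": joint speeds; "joint_torque": joint torques, N m; "tool_pos": TCP position; "orientation": TCP orientation; "force": force on the tool from outside, world axes, zero at the start; "ft_torque": the same for the moment, N m; "finger_gap": finger opening in m; "finger_force": force on a finger pad.
Only numpy, scipy, OpenCV 4.12 (cv2) and the standard library are available. Lean on these libraries where they do the work, as an engineer would, in place of code of your own. Each camera call takes 0.05 s, during which the arm holds its last target. There are 200 camera calls.

## Working session

There is one attempt and no reset: what is moved stays moved. The work goes in short steps, Python scripts to look and compute and a tool call to move; the robot and the scene stay as the last step left them, time stands still between calls to the robot, and variables do not carry over. Pictures are saved under pics/ and viewed, at most 10 in all, crops included, and the job is handed in when it is done.

Besides the shell and the picture viewer there is one more tool, called after "Request:" as name(argument=value, ...), one argument or row to a line, values as JSON. apply_moves: Moves the arm, as the interface text tells. Its arguments: {"type":"object","properties":{"increments":{"type":"array"}},"required":["increments"]}

```bash
ls; mkdir -p pics; cat > h.py <<'E'
import numpy as np,cv2
from plant import read_state,vision,ticket
def cap(n):
    c=vision.capture(n); im=c["frame"]; H=im.shape[0]
    f=H/2/np.tan(np.radians(c["fovy"])/2)
    return im,(f,c["cx"],c["cy"],np.array(c["extrinsics"]))
def ray(k,u,v):
    f,cx,cy,E=k; d=E[:3,:3]@np.array([(u-cx)/f,(v-cy)/f,1.]); return E[:3,3],d/np.linalg.norm(d)
def onz(k,u,v,z):
    o,d=ray(k,u,v); return o+d*(z-o[2])/d[2]
def tri(k1,p1,k2,p2):
    o1,d1=ray(k1,*p1);o2,d2=ray(k2,*p2)
    s=np.linalg.lstsq(np.c_[d1,-d2],o2-o1,rcond=None)[0]
    a=o1+d1*s[0];b=o2+d2*s[1]; return (a+b)/2,np.linalg.norm(a-b)
def proj(k,P):
    f,cx,cy,E=k; q=E[:3,:3].T@(np.asarray(P)-E[:3,3]); return np.array([cx+f*q[0]/q[2],cy+f*q[1]/q[2]])
def save(n,im,s=1.5): cv2.imwrite("pics/"+n,cv2.resize(im[:,:,::-1],None,fx=s,fy=s,interpolation=cv2.INTER_CUBIC))
E
python3 - <<'E'
from h import *
for n in("scene","top"):
    im,k=cap(n); save(n+"0.png",im,1.5); np.save(n+"0.npy",im); print(n,k)
print(read_state())
E
```

```text
pics
scene (np.float64(383.5055068857564), 252.4732908151895, 191.4565615443642, array([[-0.01716465,  0.65994385, -0.75111882,  1.23489459],
       [ 0.9998519 ,  0.0122631 , -0.01207419,  0.0242335 ],
       [ 0.00124276, -0.75121484, -0.66005661,  0.72122189],
       [ 0.        ,  0.        ,  0.        ,  1.        ]]))
top (np.float64(429.53144736046715), 255.3227576090198, 191.8218275346293, array([[ 0.02043445, -0.99424839,  0.10513119,  0.45250392],
       [-0.99978099, -0.01984574,  0.00664292, -0.00748208],
       [-0.0045183 , -0.10524391, -0.99443617,  1.3188528 ],
       [ 0.        ,  0.        ,  0.        ,  1.        ]]))
{'clock': 0.1, 'joint_positions': array([69.7572343 , 23.94420404, -0.58941689, 92.47930855,  0.26904204,
       63.63633995, -3.0372617 ]), 'joint_velocities': array([ 0.03351794, -0.12388842, -0.00321439, -0.11916352, -0.00578633,
        0.09970521,  0.00673423]), 'joint_torque': array([ 7.53803870e-04, -8.52589774e+01,  6.39504232e-01, -4.26701868e+01,
       -4.89318289e-02,  1.62499939e-02, -8.50094864e-06]), 'tool_pos': array([ 0.191624  , -0.59457888,  0.20491272]), 'orientation': array([[ 9.51787757e-01,  3.06757090e-01, -3.92309179e-04],
       [ 3.06757329e-01, -9.51787294e-01,  9.42742707e-04],
       [-8.42018828e-05, -1.01763468e-03, -9.99999479e-01]]), 'force': array([-0.25729509, -1.23011527, -0.25662126]), 'ft_torque': array([ 0.02234151,  0.00444914, -0.00373296]), 'finger_force': 0.0, 'finger_gap': 0.09381521866482001}
```

View pics/scene0.png

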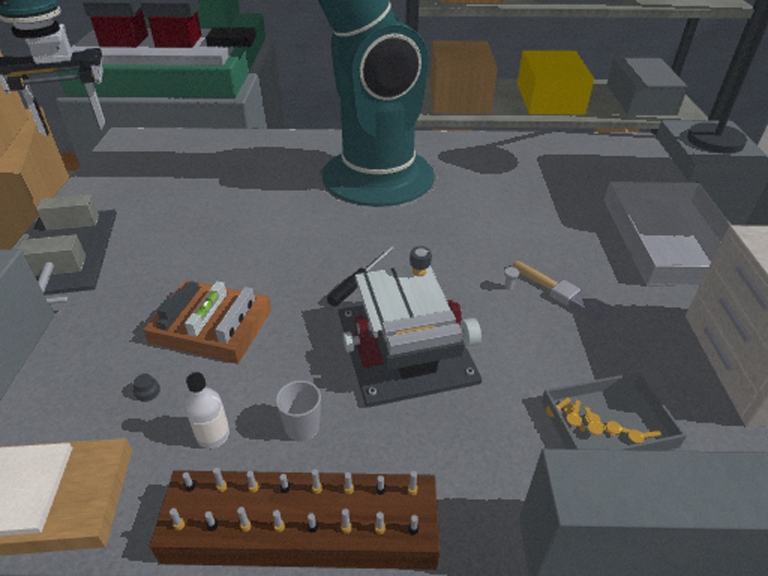

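View pics/top0.png

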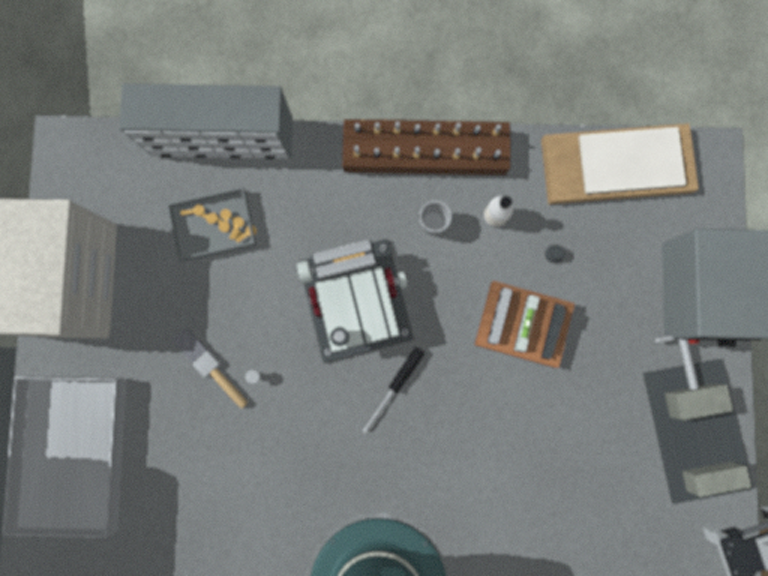

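The scene shows the level (green vial) in the rack's middle slot at about (208,305) and the work table at (410,320), with the knob at (421,258). In the top view the level is at (527,322), the plate at (357,300) and the knob at (340,337). All are in 1.5x pixels.

```bash
python3 - <<'E'
from h import *
s=np.load("scene0.npy");t=np.load("top0.npy")
def c(im,x,y,w,h): return cv2.resize(im[y:y+h,x:x+w],(400,300),interpolation=cv2.INTER_CUBIC)
a=np.vstack([np.hstack([c(s,90,175,100,75),c(t,310,180,80,60)]),np.hstack([c(s,220,155,112,84),c(t,190,150,100,75)])])
cv2.imwrite("pics/comp.png",a[:,:,::-1])
E
```

```text
(no output)
```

View pics/comp.png

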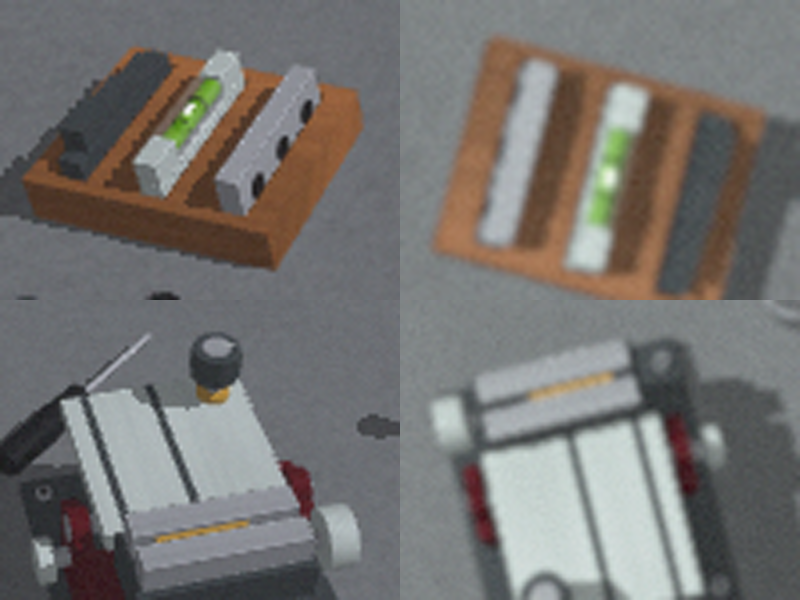

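The top-left panel shows the rack in the scene view: step gauge, level and holed bar. The lower panels show the plate with the knob at its front corner. I'll segment these next.

```bash
python3 - <<'E'
from h import *
s=np.load("scene0.npy");t=np.load("top0.npy")
def sm(im,x,y): return im[y-1:y+2,x-1:x+2].reshape(-1,3).mean(0).round()
print("level end s",sm(s,129,217),"t",sm(t,310+45,180+20),"par t",sm(t,310+23,180+25),"par s",sm(s,157,220))
print("plate s",sm(s,250,190),"t",sm(t,190+30,150+45), "head t",sm(t,190+30,150+25),"head s",sm(s,275,215),"bench",sm(t,300,300),sm(s,330,170))
print("knob s",sm(s,220+60,155+16),sm(s,220+60,155+13),"t",sm(t,227,224),"wood",sm(t,320,225),sm(s,140,236))
for n,im,r in(("s",s,(90,170,110,80)),("t",t,(310,180,80,65))):
    x,y,w,h=r; R=im[y:y+h,x:x+w].astype(int)
    g=((R[...,1]-R[...,2]>40)&(R[...,1]>R[...,0]+15)).astype(np.uint8)
    m=cv2.moments(g,True); print(n,"green",m['m00'],m['m10']/m['m00']+x,m['m01']/m['m00']+y)
E
```

```text
level end s [147. 154. 156.] t [198. 211. 208.] par t [172. 178. 182.] par s [122.  95.  78.]
plate s [170. 179. 181.] t [198. 210. 206.] head t [125. 129. 131.] head s [140. 142. 149.] bench [126. 131. 132.] [108. 110. 116.]
knob s [84. 88. 93.] [138. 142. 149.] t [169. 175. 178.] wood [168. 121.  87.] [79. 55. 40.]
s green 84.0 137.95238095238096 202.5595238095238
t green 67.0 351.1641791044776 214.95522388059703
```

```bash
python3 - <<'E'
from h import *
s=np.load("scene0.npy");t=np.load("top0.npy")
_,ks=cap("scene");_,kt=cap("top")
def blob(M,seed=None):
    n,l,st,c=cv2.connectedComponentsWithStats(M.astype(np.uint8)); i=1+np.argmax(st[1:,4]); return (l==i)
def reg(im,x,y,w,h,f):
    M=np.zeros(im.shape[:2],bool); M[y:y+h,x:x+w]=f(im.astype(int))[y:y+h,x:x+w]; return blob(M)
# level
lev_t=reg(t,310,180,80,65,lambda a:((a[...,1]>192)&(a[...,1]-a[...,0]>6))|((a[...,1]-a[...,2]>40)&(a[...,1]>a[...,0]+12)))
p=np.argwhere(lev_t)[:,::-1].astype(np.float32); r=cv2.minAreaRect(p); print("level top",len(p),r)
B=cv2.boxPoints(r); W=np.array([onz(kt,*q,0.059) for q in B]);print("  corners",W.round(4).tolist(),"c",W.mean(0).round(4))
g=tri(ks,(137.95,202.56),kt,(351.16,214.96));print("green tri",g)
vx=cv2.fitLine(p,cv2.DIST_L2,0,.01,.01).ravel();a=onz(kt,vx[2]-10*vx[0],vx[3]-10*vx[1],.059);b=onz(kt,vx[2]+10*vx[0],vx[3]+10*vx[1],.059);d=b-a;print("level yaw",np.degrees(np.arctan2(d[1],d[0])))
rk=reg(t,300,170,100,85,lambda a:a[...,0]-a[...,2]>30); rk=cv2.morphologyEx(rk.astype(np.uint8),cv2.MORPH_CLOSE,np.ones((15,15)))
r=cv2.minAreaRect(np.argwhere(rk)[:,::-1].astype(np.float32));B=cv2.boxPoints(r);W=np.array([onz(kt,*q,0.034) for q in B]);print("rack",W.round(4).tolist(),W.mean(0).round(4))
# plate
pt=reg(t,190,150,100,100,lambda a:(a[...,1]>180)&(a[...,1]-a[...,0]>6)); pt=cv2.morphologyEx(np.pad(pt.astype(np.uint8),20),cv2.MORPH_CLOSE,np.ones((9,9)))[20:-20,20:-20]
ct=cv2.convexHull(np.argwhere(pt)[:,::-1].astype(np.int32));r=cv2.minAreaRect(ct);B=cv2.boxPoints(r);print("plate t",B.tolist())
W=np.array([onz(kt,*q,0.098) for q in B]);print("  ",W.round(4).tolist())
o=t.copy();
for M in(lev_t,pt>0,rk>0):
    e=cv2.morphologyEx(M.astype(np.uint8),cv2.MORPH_GRADIENT,np.ones((2,2)))>0;o[e]=[255,0,0]
cv2.imwrite("pics/comp2.png",np.hstack([cv2.resize(s[150:245,215:335],(400,317),interpolation=cv2.INTER_CUBIC),cv2.resize(o[150:255,190:323],(400,316)) ,]) [:,:,::-1])
cv2.imwrite("pics/comp2.png",np.vstack([cv2.resize(s[155:215,225:325],(750,450)[:2],interpolation=cv2.INTER_CUBIC)[:300],cv2.resize(o[150:250,190:390],(750,375))[:300]])[:,:,::-1])
E
```

```text
level top 156 ((350.93377685546875, 215.1124725341797), (5.162649631500244, 35.17055130004883), 14.534454345703125)
  corners [[0.4745, -0.2602, 0.059], [0.5748, -0.2863, 0.059], [0.5713, -0.301, 0.059], [0.471, -0.2748, 0.059]] c [ 0.5229 -0.2806  0.059 ]
green tri (array([ 0.52316472, -0.28103821,  0.05330877]), np.float64(0.002775331441531625))
level yaw -14.45342748163141
rack [[0.4787, -0.1802, 0.034], [0.6092, -0.216, 0.034], [0.5646, -0.3855, 0.034], [0.4351, -0.3481, 0.034]] [ 0.5219 -0.2825  0.034 ]
plate t [[210.3707733154297, 188.6067352294922], [231.25840759277344, 183.78651428222656], [239.48313903808594, 219.4269561767578], [218.5955047607422, 224.24717712402344]]
   [[0.5883, 0.1295, 0.098], [0.6033, 0.0701, 0.098], [0.5019, 0.044, 0.098], [0.487, 0.1029, 0.098]]Traceback (most recent call last):
  File "<stdin>", line 23, in <module>
    return _nx.concatenate(arrs, 1, dtype=dtype, casting=casting)
           ~~~~~~~~~~~~~~~^^^^^^^^^^^^^^^^^^^^^^^^^^^^^^^^^^^^^^^
ValueError: all the input array dimensions except for the concatenation axis must match exactly, but along dimension 0, the array at index 0 has size 317 and the array at index 1 has size 316
```

```bash
python3 - <<'E'
from h import *
s=np.load("scene0.npy");t=np.load("top0.npy")
_,ks=cap("scene");_,kt=cap("top")
a=t.astype(int);M=(a[...,1]>175)&(a[...,1]-a[...,0]>5);R=np.zeros_like(M);R[168:240,205:268]=1;M&=R
M=cv2.morphologyEx(M.astype(np.uint8),cv2.MORPH_OPEN,np.ones((2,2)))
n,l,st,c=cv2.connectedComponentsWithStats(M);print(st[1:],c[1:].round(1))
a=s.astype(int);N=(a[...,1]>150)&(a[...,1]-a[...,0]>5);R=np.zeros_like(N);R[170:225,225:310]=1;N&=R
N=cv2.morphologyEx(N.astype(np.uint8),cv2.MORPH_OPEN,np.ones((2,2)))
n,l,st,c=cv2.connectedComponentsWithStats(N);print(st[1:],c[1:].round(1))
def ov(im,M):
    o=cv2.resize(im,None,fx=8,fy=8,interpolation=cv2.INTER_CUBIC);e=cv2.morphologyEx(cv2.resize(M,None,fx=8,fy=8,interpolation=0),cv2.MORPH_GRADIENT,np.ones((3,3)))>0;o[e]=[255,0,0];return o
A=ov(s,N)[158*8:225*8,232*8:282*8];B=ov(t,M)[168*8:235*8,208*8:258*8]
A=ov(s,N)[160*8:232*8,234*8:284*8];B=ov(t,M)[168*8:240*8,208*8:258*8]
cv2.imwrite("pics/comp2.png",np.hstack([A,B])[:,:,::-1]);print(A.shape)
E
```

```text
[[216 181   2   2   4]
 [223 180   2   2   4]
 [252 181  14  43 190]
 [235 182  24  46 625]
 [212 186  29  37 718]
 [222 231   6   4  18]] [[216.5 181.5]
 [223.5 180.5]
 [258.3 202.1]
 [246.7 204.4]
 [225.8 204.1]
 [224.  232.5]]
[[267 179  34  33 620]
 [247 181  27  34 539]
 [239 184  16  38 197]] [[283.4 196.8]
 [259.2 198.2]
 [246.6 202.7]]
(576, 400, 3)
```

View pics/comp2.png

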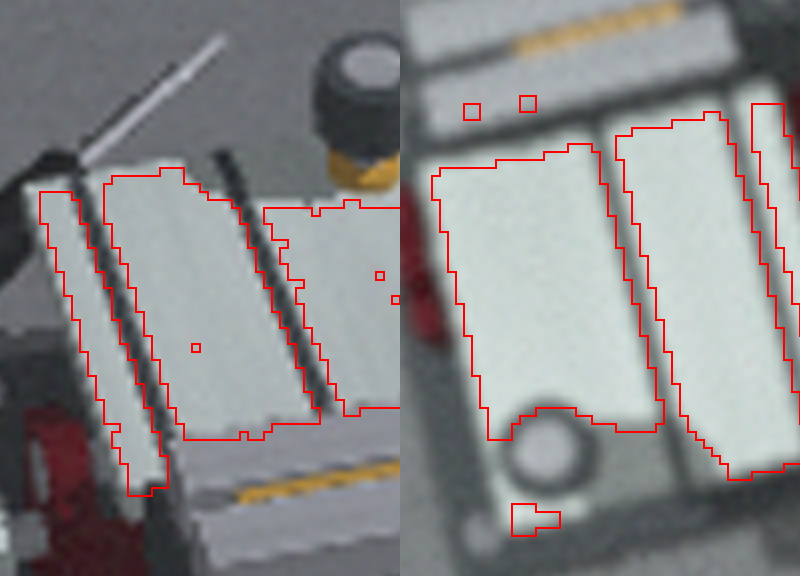

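The mask overlay shows the plate's slots and knob clearly. In the top view the middle slot runs (233.4,185.5) to (243.6,228.6) and the knob lid is at (226.4,223.9). In the scene view the slot runs (261.8,179.4) to (274.6,211.5) and the lid is at (280.5,168.1), in native pixels.

```bash
python3 - <<'E'
from h import *
s=np.load("scene0.npy");t=np.load("top0.npy")
_,ks=cap("scene");_,kt=cap("top")
P=lambda *a:tuple(a)
# knob lid centroid by mask: bright grey disc enclosed in dark ring
def lid(im,u,v,r,thr):
    g=cv2.cvtColor(im,cv2.COLOR_RGB2GRAY);M=np.zeros(g.shape,np.uint8);cv2.circle(M,(round(u),round(v)),r,1,-1)
    M=((g>thr)&(M>0)).astype(np.uint8);n,l,st,c=cv2.connectedComponentsWithStats(M);i=l[round(v),round(u)];print(st[i]);return c[i]
a=lid(s,280.5,168.1,6,115);b=lid(t,226.4,223.9,4,140);print(a,b,"knob",tri(ks,a,kt,b))
print("slot rear",tri(ks,(274.6,211.5),kt,(233.4,185.5)),"front",tri(ks,(261.8,179.4),kt,(243.9,229.5)))
# precise slot line in top image: per-row darkest col near the line
g=cv2.cvtColor(t,cv2.COLOR_RGB2GRAY).astype(float)
for (u0,v0,u1,v1) in((233.4,185.5,243.6,228.6),(249.5,183,258,216)):
    L=[]
    for v in range(int(v0)+3,int(v1)-3):
        u=u0+(u1-u0)*(v-v0)/(v1-v0);x=np.arange(round(u)-3,round(u)+4);w=g[v,x];w=np.clip(w.max()-w-30,0,None);
        if w.sum(): L.append((x@w/w.sum(),v))
    vx=cv2.fitLine(np.array(L,np.float32),cv2.DIST_HUBER,0,.01,.01).ravel()
    for z0,z1 in((.0955,.1005),):
        f=lambda v:(vx[2]+(v-vx[3])*vx[0]/vx[1],v)
        A=onz(kt,*f(v1),z1);B=onz(kt,*f(v0),z0);d=B-A;print("slot",A,B,np.degrees(np.arctan2(d[1],d[0])))
for n,q in(("FL",(220.5,235)),("headL",(211.5,189.5))):print(n,onz(kt,*q,.098))
E
```

```text
[277 166   9   5  33]
[222 221   8   7  38]
[280.63636364 167.78787879] [225.5        223.84210526] knob (array([0.48725444, 0.08070711, 0.14275748]), np.float64(0.001295131039571266))
slot rear (array([0.59819634, 0.0644586 , 0.10078104]), np.float64(0.0016288146205846949)) front (array([0.47368653, 0.03343975, 0.09384027]), np.float64(0.004963508388474648))
slot [0.47608838 0.03284969 0.1005    ] [0.59875957 0.06682308 0.0955    ] 15.479899447174562
slot [ 0.51250942 -0.00700409  0.1005    ] [0.60693177 0.01940759 0.0955    ] 15.627294997601956
FL [0.45679215 0.09666286 0.098     ]
headL [0.5857483  0.12616987 0.098     ]
```

Request:
apply_moves(
  increments=[83, 78, 0, 0, 0, -0.14, 0.6, 165, 157, 0, 0, 0, -0.28, 0.6, 248, 236, -20, 0, 0, -0.42, 0.6, 331, 314, -60, 0, 0, -0.565, 0.6, 331, 314, -60, 0, 0, -0.565, 0.6, 331, 314, -60, 0, 0, -0.565, 0.6, 331, 314, -60, 0, 0, -0.565, 0.6, 331, 314, -60, 0, 0, -0.565, 0.6, 331, 314, -60, 0, 0, -0.565, 0.6, 331, 314, -60, 0, 0, -0.565, 0.6, 331, 314, -60, 0, 0, -0.565, 0.6, 331, 314, -60, 0, 0, -0.565, 0.6, 331, 314, -60, 0, 0, -0.565, 0.6, 331, 314, -60, 0, 0, -0.565, 0.6],
)

```text
clock: 1.8
tool_pos: [0.5221, -0.282, 0.1457]
orientation: [[0.968, -0.252, 0.0], [-0.252, -0.968, -0.0], [0.0, 0.0, -1.0]]
force: [0.6, 0.2, -0.1]
finger_gap: 0.0374
finger_force: 0.0
```

Request:
apply_moves(
  increments=[0.5, 0.5, -40, 0, 0, 0, 0.6, 0.5, 0.5, -70, 0, 0, 0, 0.6, 0.5, 0.5, -90, 0, 0, 0, 0.6, 0.5, 0.5, -100, 0, 0, 0, 0.6, 0.5, 0.5, -107, 0, 0, 0, 0.6, 0.5, 0.5, -107, 0, 0, 0, 0.6, 0.5, 0.5, -107, 0, 0, 0, 0.6, 0.5, 0.5, -107, 0, 0, 0, 1, 0.5, 0.5, -107, 0, 0, 0, 1, 0.5, 0.5, -107, 0, 0, 0, 1, 0.5, 0.5, -107, 0, 0, 0, 1, 0.5, 0.5, -107, 0, 0, 0, 1, 0.5, 0.5, -107, 0, 0, 0, 1, 0.5, 0.5, -107, 0, 0, 0, 1],
)

```text
clock: 3.2
tool_pos: [0.5233, -0.281, 0.0388]
orientation: [[0.968, -0.251, 0.0], [-0.251, -0.968, -0.001], [0.001, 0.001, -1.0]]
force: [-1.0, -4.4, 5.7]
finger_gap: 0.0159
finger_force: 29.8
```

Gripped: the gap is 15.9 mm, which matches the level's thickness. Lifting.

Request:
apply_moves(
  increments=[0, 0, 10, 0, 0, 0, 1, 0, 0, 25, 0, 0, 0, 1, 0, 0, 50, 0, 0, 0, 1, 0, 0, 90, 0, 0, 0, 1, 0, 0, 130, 0, 0, 0, 1, 0, 0, 150, 0, 0, 0, 1, 0, 0, 150, 0, 0, 0, 1, 0, 0, 150, 0, 0, 0, 1],
)

```text
clock: 4.0
tool_pos: [0.5231, -0.2797, 0.1882]
orientation: [[0.968, -0.25, -0.0], [-0.25, -0.968, 0.001], [-0.0, -0.001, -1.0]]
force: [-0.1, 0.5, -3.7]
finger_gap: 0.0158
finger_force: 29.8
```

```bash
python3 - <<'E'
from h import *
im,k=cap("scene"); im2,k2=cap("top")
a=cv2.resize(im[100:250,60:260],(600,450)); cv2.imwrite("pics/lift.png",a[:,:,::-1])
E
```

```text
(no output)
```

View pics/lift.png

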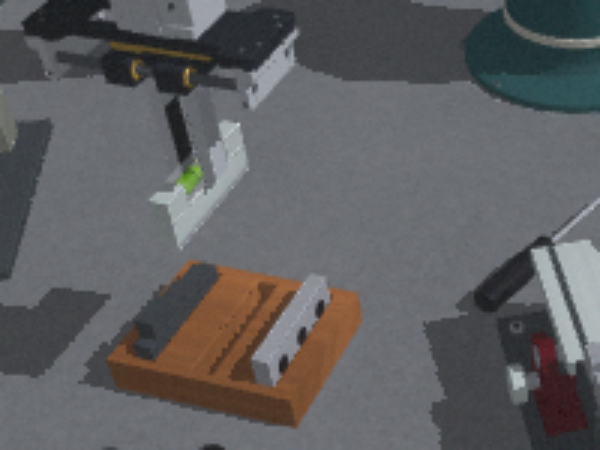

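The level is held upright, with the vial visible between the fingers. The rack's other tools are unmoved.

Request:
apply_moves(
  increments=[4, 45, 5, 0, 0, 0.13, 1, 8, 90, 5, 0, 0, 0.26, 1, 12, 135, 5, 0, 0, 0.39, 1, 16, 180, 5, 0, 0, 0.522, 1, 20, 225, 5, 0, 0, 0.522, 1, 20, 265, 5, 0, 0, 0.522, 1, 20, 290, 5, 0, 0, 0.522, 1, 20, 306, 5, 0, 0, 0.522, 1, 20, 306, 5, 0, 0, 0.522, 1, 20, 306, 5, 0, 0, 0.522, 1, 20, 306, 5, 0, 0, 0.522, 1, 20, 306, 5, 0, 0, 0.522, 1],
)

```text
clock: 5.3
tool_pos: [0.5432, 0.0247, 0.1932]
orientation: [[0.964, 0.264, -0.0], [0.264, -0.964, -0.0], [-0.0, -0.0, -1.0]]
force: [-0.4, -0.2, -2.4]
finger_gap: 0.0159
finger_force: 29.8
```

Request:
apply_moves(
  increments=[0.5, 2, -30, -0.0157, 0.0572, 0, 1, 0.5, 2, -55, -0.0157, 0.0572, 0, 1, 0.5, 2, -62, -0.0157, 0.0572, 0, 1, 0.5, 2, -65, -0.0157, 0.0572, 0, 1, 0.5, 2, -67, -0.0157, 0.0572, 0, 1, 0.5, 2, -68, -0.0157, 0.0572, 0, 1, 0.5, 2, -68, -0.0157, 0.0572, 0, 1, 0.5, 2, -68, -0.0157, 0.0572, 0, 1],
)

```text
clock: 6.1
tool_pos: [0.544, 0.0276, 0.126]
orientation: [[0.962, 0.266, -0.056], [0.265, -0.964, -0.016], [-0.058, 0.0, -0.998]]
force: [-0.6, -0.6, -2.0]
finger_gap: 0.0162
finger_force: 29.8
```

Request:
apply_moves(
  increments=[0, -1, -1, 0, 0, 0, 1, 0, -1, -2, 0, 0, 0, 1, 0, -1, -3, 0, 0, 0, 1, 0, -1, -3.5, 0, 0, 0, 1, 0, -1, -3.5, 0, 0, 0, 1],
)

```text
clock: 6.6
tool_pos: [0.5438, 0.0264, 0.1223]
orientation: [[0.962, 0.265, -0.057], [0.265, -0.964, -0.016], [-0.059, 0.0, -0.998]]
force: [-2.9, -2.4, 5.0]
finger_gap: 0.0156
finger_force: 29.9
```

Contact came at the predicted height (TCP z 122 mm). Releasing and backing off.

Request:
apply_moves(
  increments=[0, 0, 0.5, 0, 0, 0, 0.6, 0, 0, 0.5, 0, 0, 0, 0.6, 0, 0, 0.5, 0, 0, 0, 0.6, 0, 0, 0.5, 0, 0, 0, 0.6, 0, 0, 0.5, 0, 0, 0, 0.6, 0, 0, 0.5, 0, 0, 0, 0.6, 0, 0, 20, 0, 0, 0, 0.6, 0, 0, 50, 0, 0, 0, 0.6, 0, 0, 80, 0, 0, 0, 0.6, -60, 0, 90, 0, 0, 0, 0.6, -120, 0, 90, 0, 0, 0, 0.6, -120, 0, 90, 0, 0, 0, 0.6, -120, 0, 90, 0, 0, 0, 0.6, -120, 0, 90, 0, 0, 0, 0.6],
)

```text
clock: 8.0
tool_pos: [0.4242, 0.0266, 0.2124]
orientation: [[0.963, 0.265, -0.056], [0.265, -0.964, -0.016], [-0.058, 0.0, -0.998]]
force: [-0.2, -0.5, 0.0]
finger_gap: 0.0375
finger_force: 0.0
```

```bash
python3 - <<'E'
from h import *
im,k=cap("scene"); im2,k2=cap("top")
a=np.hstack([cv2.resize(im[150:240,225:325],(400,360),interpolation=cv2.INTER_CUBIC),cv2.resize(im2[150:240,190:290],(400,360),interpolation=cv2.INTER_CUBIC)]); cv2.imwrite("pics/placed.png",a[:,:,::-1])
print(read_state()["force"])
E
```

```text
[ 0.12539472  0.94440806 -0.05730725]
```

View pics/placed.png

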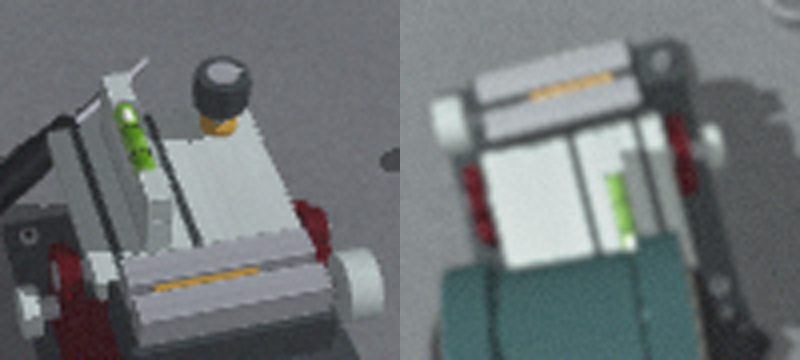

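The level stands upright along the plate, with the bubble at its high front end (scene crop at about (128,118)). Next I press on the front end block.

Request:
apply_moves(
  increments=[40, -6, 0, 0.0157, -0.0572, 0, 1, 79, -11, 0, 0.0157, -0.0572, 0, 1, 79, -11, -20, 0.0157, -0.0572, 0, 1, 79, -11, -45, 0.0157, -0.0572, 0, 1, 79, -11, -58, 0.0157, -0.0572, 0, 1, 79, -11, -62, 0.0157, -0.0572, 0, 1, 79, -11, -62, 0.0157, -0.0572, 0, 1, 79, -11, -62, 0.0157, -0.0572, 0, 1],
)

```text
clock: 8.9
tool_pos: [0.5033, 0.0157, 0.1508]
orientation: [[0.964, 0.266, 0.001], [0.266, -0.964, 0.0], [0.001, 0.0, -1.0]]
force: [0.4, 0.3, 1.0]
finger_gap: 0.0006
finger_force: 0.0
```

Request:
apply_moves(
  increments=[0, 0, -3, 0, 0, 0, 1, 0, 0, -5, 0, 0, 0, 1, 0, 0, -7, 0, 0, 0, 1, 0, 0, -8, 0, 0, 0, 1, 0, 0, -8, 0, 0, 0, 1, 0, 0, -8, 0, 0, 0, 1],
)

```text
clock: 9.5
tool_pos: [0.5028, 0.0156, 0.142]
orientation: [[0.964, 0.266, -0.0], [0.266, -0.964, 0.0], [-0.0, -0.0, -1.0]]
force: [-1.2, -0.1, 3.1]
finger_gap: 0.0008
finger_force: 1.3
```

Request:
apply_moves(
  increments=[0, 0, -0.5, 0, 0, 0, 1, 0, 0, -1, 0, 0, 0, 1, 0, 0, -1, 0, 0, 0, 1],
)

```text
clock: 9.8
tool_pos: [0.5027, 0.0157, 0.1409]
orientation: [[0.964, 0.266, -0.0], [0.266, -0.964, 0.0], [-0.0, -0.0, -1.0]]
force: [-0.5, -0.5, 2.6]
finger_gap: 0.0004
finger_force: 1.3
```

Request:
apply_moves(
  increments=[0, 0, -0.5, 0, 0, 0, 1, 0, 0, -1, 0, 0, 0, 1, 0, 0, -1, 0, 0, 0, 1],
)

```text
clock: 10.1
tool_pos: [0.5027, 0.0156, 0.1398]
orientation: [[0.964, 0.266, -0.0], [0.266, -0.964, 0.0], [-0.0, -0.0, -1.0]]
force: [-2.0, -0.6, 4.0]
finger_gap: 0.0006
finger_force: 1.7
```

Request:
apply_moves(
  increments=[0, 0, -0.5, 0, 0, 0, 1, 0, 0, -1, 0, 0, 0, 1, 0, 0, -1, 0, 0, 0, 1],
)

```text
clock: 10.4
tool_pos: [0.5026, 0.0156, 0.1389]
orientation: [[0.964, 0.266, -0.0], [0.266, -0.964, 0.0], [-0.0, -0.0, -1.0]]
force: [-4.2, -1.7, 6.4]
finger_gap: 0.0002
finger_force: 3.0
```

Request:
apply_moves(
  increments=[0, 0, -0.5, 0, 0, 0, 1, 0, 0, -1, 0, 0, 0, 1, 0, 0, -1, 0, 0, 0, 1],
)

```text
clock: 10.7
tool_pos: [0.5024, 0.0155, 0.1384]
orientation: [[0.964, 0.266, -0.001], [0.266, -0.964, -0.0], [-0.001, 0.0, -1.0]]
force: [-10.0, -1.3, 17.7]
finger_gap: 0.0006
finger_force: 8.8
```

Request:
apply_moves(
  increments=[0, 0, -0.5, 0, 0, 0, 1, 0, 0, -1, 0, 0, 0, 1, 0, 0, -1, 0, 0, 0, 1],
)

```text
clock: 11.0
tool_pos: [0.5023, 0.0154, 0.1379]
orientation: [[0.964, 0.265, -0.001], [0.265, -0.964, -0.001], [-0.001, 0.0, -1.0]]
force: [-17.1, -2.9, 29.7]
finger_gap: 0.0006
finger_force: 15.2
```

Request:
apply_moves(
  increments=[0, 0, 1.5, 0, 0, 0, 1, 0, 0, 1.5, 0, 0, 0, 1, 0, 0, 1.5, 0, 0, 0, 1, 0, 0, 1.5, 0, 0, 0, 1, 0, 0, 1.5, 0, 0, 0, 1, 0, 0, 1.5, 0, 0, 0, 1, 0, 0, 1.5, 0, 0, 0, 1, 0, 0, 1.5, 0, 0, 0, 1, 0, 0, 1.5, 0, 0, 0, 1, 0, 0, 1.5, 0, 0, 0, 1, 0, 0, 1.5, 0, 0, 0, 1, 0, 0, 1.5, 0, 0, 0, 1, 0, 0, 1.5, 0, 0, 0, 1, 0, 0, 1.5, 0, 0, 0, 1, 0, 0, 1.5, 0, 0, 0, 1, 0, 0, 1.5, 0, 0, 0, 1, 0, 0, 1.5, 0, 0, 0, 1, 0, 0, 1.5, 0, 0, 0, 1],
)

```text
clock: 12.8
tool_pos: [0.5027, 0.0156, 0.1387]
orientation: [[0.964, 0.265, -0.0], [0.265, -0.964, -0.0], [-0.0, 0.0, -1.0]]
force: [-6.4, -1.0, 10.4]
finger_gap: 0.0006
finger_force: 5.2
```

```bash
cat >> h.py <<'E'
def bub(name):
    ims=[cap("scene")[0] for _ in range(4)]; _,k=cap("scene"); im=np.mean(ims,0).astype(np.uint8); np.save(name+".npy",im)
    a=cv2.resize(im[155:215,232:282],(500,600),interpolation=cv2.INTER_CUBIC)
    cv2.imwrite("pics/"+name+".png",a[:,:,::-1]); return im,k
E
python3 - <<'E'
from h import *
bub("b1"); print(read_state()["force"],read_state()["tool_pos"])
E
```

```text
[-5.58372222 -1.28258657 10.14349494] [0.50263382 0.01560098 0.13865956]
```

View pics/b1.png

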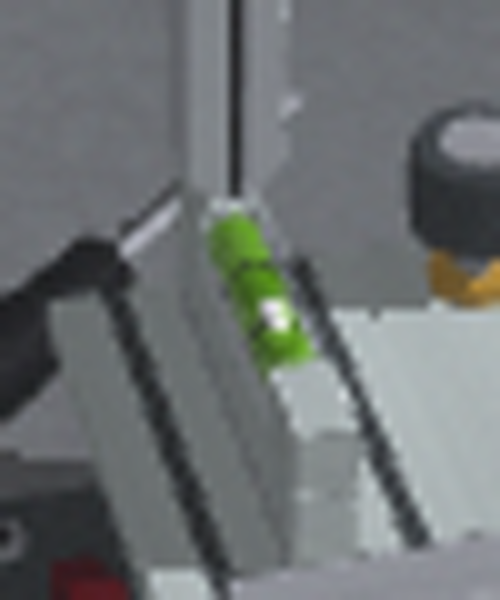

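The vial spans (235,215) to (293,362), with a ring at (250,267). The bubble's white spot is at (272,312), behind the middle, so the front is low. I'll quantify this by projecting points along the level's axis.

```bash
python3 - <<'E'
from h import *
_,k=cap("scene"); im=np.load("b1.npy").astype(int)
R=im[155:215,232:282]
g=((R[...,1]-R[...,2]>40)&(R[...,1]>R[...,0]+10)); w=(R.min(-1)>170)
for n,M in(("green",g),("white",w)):
    q=np.argwhere(M); 
    if len(q): print(n,len(q),q.min(0),q.max(0),q.mean(0))
u=np.array([np.cos(np.radians(15.4)),np.sin(np.radians(15.4)),-.0])
c=np.array([.5433,.0265,.137])
for x in(-30,-20,-10.5,0,10.5,20,30,55):
    p=proj(k,c+u*x/1000+[0,0,-.0*x]); print(x,((p-[232,155])*10).round(0))
for v in range(20,38): # brightness along axis
    x=23.5+(v-21.5)*(29.3-23.5)/14.7; x=int(round(x)); print(v,R[v,x-1:x+2].mean(0).round().astype(int).tolist(),end=" ")
E
```

```text
green 70 [21 21] [36 30] [28.47142857 25.37142857]
white 267 [20 13] [59 49] [40.32958801 39.54681648]
-30 [229. 213.]
-20 [240. 238.]
-10.5 [250. 263.]
0 [262. 290.]
10.5 [273. 318.]
20 [284. 344.]
30 [295. 372.]
55 [325. 443.]
20 [161, 170, 172] 21 [126, 145, 117] 22 [103, 148, 59] 23 [100, 152, 49] 24 [97, 146, 49] 25 [101, 152, 51] 26 [68, 96, 44] 27 [82, 129, 34] 28 [82, 132, 31] 29 [86, 130, 50] 30 [193, 204, 185] 31 [180, 192, 171] 32 [167, 185, 150] 33 [107, 157, 54] 34 [86, 133, 37] 35 [100, 147, 55] 36 [139, 164, 128] 37 [167, 176, 178]
```

Request:
apply_moves(
  increments=[0, 0, 10, 0, 0, 0, 1, 0, 0, 50, 0, 0, 0.14, 0.4, -9, 33, 66, 0, 0, 0.28, 0.4, -17, 65, 66, 0, 0, 0.42, 0.4, -17, 65, 66, 0, 0, 0.56, 0.4, -17, 65, 66, 0, 0, 0.7, 0.4, -17, 65, 66, 0, 0, 0.84, 0.4, -17, 65, 66, 0, 0, 1.0, 0.4, -17, 65, 66, 0, 0, 1.0, 0.4, -17, 65, 66, 0, 0, 1.0, 0.4],
)

```text
clock: 14.1
tool_pos: [0.4859, 0.0807, 0.2048]
orientation: [[0.301, 0.954, 0.0], [0.954, -0.301, 0.0], [0.0, 0.0, -1.0]]
force: [0.0, -0.6, -0.1]
finger_gap: 0.0561
finger_force: 0.0
```

```bash
python3 -c "
from h import *
s=read_state();print(s['joint_positions'].round(1),s['tool_pos'])"
```

```text
[ 12.9  12.2 -29.3 110.2   6.9  59.3 -36.9] [0.48592812 0.08065637 0.20475287]
```

Request:
apply_moves(
  increments=[-0.5, -0.5, -30, -0.0157, 0.0572, 0, 0.4, -0.5, -0.5, -60, -0.0157, 0.0572, 0, 0.4, -0.5, -0.5, -75, -0.0157, 0.0572, 0, 0.4, -0.5, -0.5, -84, -0.0157, 0.0572, 0, 0.4, -0.5, -0.5, -89, -0.0157, 0.0572, 0, 0.4, -0.5, -0.5, -89, -0.0157, 0.0572, 0, 0.4, -0.5, -0.5, -89, -0.0157, 0.0572, 0, 1, -0.5, -0.5, -89, -0.0157, 0.0572, 0, 1, -0.5, -0.5, -89, -0.0157, 0.0572, 0, 1, -0.5, -0.5, -89, -0.0157, 0.0572, 0, 1, -0.5, -0.5, -89, -0.0157, 0.0572, 0, 1, -0.5, -0.5, -89, -0.0157, 0.0572, 0, 1],
)

```text
clock: 15.3
tool_pos: [0.4867, 0.0797, 0.1159]
orientation: [[0.297, 0.953, -0.054], [0.954, -0.299, -0.016], [-0.031, -0.047, -0.998]]
force: [8.4, -2.2, -5.5]
finger_gap: 0.0332
finger_force: 30.0
```

Request:
apply_moves(
  increments=[0, 0, -0.1, -0.008, -0.002, -0.14, 1, 0, 0, -0.2, -0.016, -0.004, -0.28, 1, 0, 0, -0.3, -0.024, -0.007, -0.42, 1, 0, 0, -0.4, -0.032, -0.009, -0.56, 1, 0, 0, -0.6, -0.04, -0.011, -0.7, 1, 0, 0, -0.7, -0.048, -0.013, -0.84, 1, 0, 0, -0.8, -0.056, -0.015, -0.98, 1, 0, 0, -0.9, -0.064, -0.018, -1.12, 1, 0, 0, -1.0, -0.072, -0.02, -1.26, 1, 0, 0, -1.1, -0.08, -0.022, -1.4, 1, 0, 0, -1.2, -0.088, -0.024, -1.54, 1, 0, 0, -1.3, -0.096, -0.026, -1.68, 1, 0, 0, -1.4, -0.104, -0.029, -1.82, 1, 0, 0, -1.5, -0.112, -0.031, -1.96, 1, 0, 0, -1.6, -0.117, -0.032, -2.046, 1, 0, 0, -1.6, -0.117, -0.032, -2.046, 1, 0, 0, -1.6, -0.117, -0.032, -2.046, 1],
)

```text
clock: 17.0
tool_pos: [0.4875, 0.0797, 0.1148]
orientation: [[0.709, -0.703, -0.052], [-0.705, -0.709, -0.015], [-0.026, 0.048, -0.999]]
force: [11.4, -5.3, -2.4]
finger_gap: 0.0335
finger_force: 30.0
```

Request:
apply_moves(
  increments=[0, 0, 0, 0, 0, 0, 0.4, 0, 0, 0, 0, 0, 0, 0.4, 0, 0, 0, 0, 0, 0, 0.4, 0, 0, 0, 0, 0, 0, 0.4, 1, 0, 20, 0, 0, 0, 0.4, 2, 0, 50, 0, 0, 0, 0.4, 2, 0, 88, 0.0157, -0.0572, 0, 0.4, 2, 0, 88, 0.0157, -0.0572, 0, 0.4, 2, 0, 88, 0.0157, -0.0572, 0, 0.4],
)

```text
clock: 17.9
tool_pos: [0.4873, 0.0802, 0.2024]
orientation: [[0.71, -0.704, 0.001], [-0.704, -0.71, 0.0], [0.001, -0.001, -1.0]]
force: [-0.2, 0.0, -0.4]
finger_gap: 0.0567
finger_force: 0.0
```

Request:
apply_moves(
  increments=[4, -16, 0, 0, 0, 0.14, 1, 8, -32, 0, 0, 0, 0.28, 1, 12, -48, 0, 0, 0, 0.42, 1, 15.5, -64.5, 0, 0, 0, 0.56, 1, 15.5, -64.5, -5, 0, 0, 0.7, 1, 15.5, -64.5, -15, 0, 0, 0.84, 1, 15.5, -64.5, -25, 0, 0, 0.98, 1, 15.5, -64.5, -40, 0, 0, 1.05, 1, 15.5, -64.5, -52, 0, 0, 1.05, 1, 15.5, -64.5, -56, 0, 0, 1.05, 1, 15.5, -64.5, -59, 0, 0, 1.05, 1, 15.5, -64.5, -60.5, 0, 0, 1.05, 1, 15.5, -64.5, -60.5, 0, 0, 1.05, 1, 15.5, -64.5, -60.5, 0, 0, 1.05, 1],
)

```text
clock: 19.3
tool_pos: [0.5031, 0.0158, 0.1418]
orientation: [[0.964, 0.266, 0.001], [0.266, -0.964, 0.0], [0.001, -0.0, -1.0]]
force: [-0.3, 0.1, 1.4]
finger_gap: 0.0006
finger_force: 0.9
```

Request:
apply_moves(
  increments=[0, 0, -0.7, 0, 0, 0, 1, 0, 0, -0.7, 0, 0, 0, 1, 0, 0, -0.7, 0, 0, 0, 1],
)

```text
clock: 19.6
tool_pos: [0.5027, 0.0156, 0.1407]
orientation: [[0.964, 0.266, -0.0], [0.266, -0.964, 0.0], [-0.0, -0.0, -1.0]]
force: [-2.3, -0.1, 3.3]
finger_gap: 0.0004
finger_force: 1.4
```

Request:
apply_moves(
  increments=[0, 0, -0.7, 0, 0, 0, 1, 0, 0, -0.7, 0, 0, 0, 1, 0, 0, -0.7, 0, 0, 0, 1],
)

```text
clock: 19.9
tool_pos: [0.5026, 0.0156, 0.1402]
orientation: [[0.964, 0.266, -0.0], [0.266, -0.964, 0.0], [-0.0, -0.0, -1.0]]
force: [-6.1, -0.5, 10.3]
finger_gap: 0.0003
finger_force: 5.3
```

Seated now, 1.6 mm higher than before (about 1.1° at that lever). Letting the bubble settle.

Request:
apply_moves(
  increments=[0, 0, 0, 0, 0, 0, 1, 0, 0, 0, 0, 0, 0, 1, 0, 0, 0, 0, 0, 0, 1, 0, 0, 0, 0, 0, 0, 1, 0, 0, 0, 0, 0, 0, 1, 0, 0, 0, 0, 0, 0, 1, 0, 0, 0, 0, 0, 0, 1, 0, 0, 0, 0, 0, 0, 1, 0, 0, 0, 0, 0, 0, 1, 0, 0, 0, 0, 0, 0, 1, 0, 0, 0, 0, 0, 0, 1, 0, 0, 0, 0, 0, 0, 1, 0, 0, 0, 0, 0, 0, 1, 0, 0, 0, 0, 0, 0, 1, 0, 0, 0, 0, 0, 0, 1, 0, 0, 0, 0, 0, 0, 1, 0, 0, 0, 0, 0, 0, 1, 0, 0, 0, 0, 0, 0, 1, 0, 0, 0, 0, 0, 0, 1, 0, 0, 0, 0, 0, 0, 1],
)

```text
clock: 21.9
tool_pos: [0.5026, 0.0156, 0.1402]
orientation: [[0.964, 0.266, -0.0], [0.266, -0.964, 0.0], [-0.0, -0.0, -1.0]]
force: [-5.7, 0.2, 11.2]
finger_gap: 0.0005
finger_force: 5.3
```

```bash
python3 - <<'E'
from h import *
im,k=bub("b2"); R=im[155:215,232:282].astype(int)
for v in range(19,39):
    x=int(round(23.0+(v-21)*.4)); print(v,R[v,x-1:x+2].mean(0).round().astype(int).tolist(),end=" ")
s=read_state();print(s["force"],s["tool_pos"])
E
```

```text
19 [111, 115, 118] 20 [173, 183, 183] 21 [125, 144, 117] 22 [96, 144, 48] 23 [100, 150, 47] 24 [95, 144, 47] 25 [101, 149, 51] 26 [69, 96, 43] 27 [83, 124, 47] 28 [176, 190, 163] 29 [180, 188, 173] 30 [180, 199, 162] 31 [108, 156, 59] 32 [63, 89, 38] 33 [83, 130, 33] 34 [78, 123, 30] 35 [95, 144, 48] 36 [102, 136, 76] 37 [169, 177, 179] 38 [167, 177, 178] [-5.64260442 -0.30013018 10.45445959] [0.50255357 0.0155519  0.14022739]
```

View pics/b2.png

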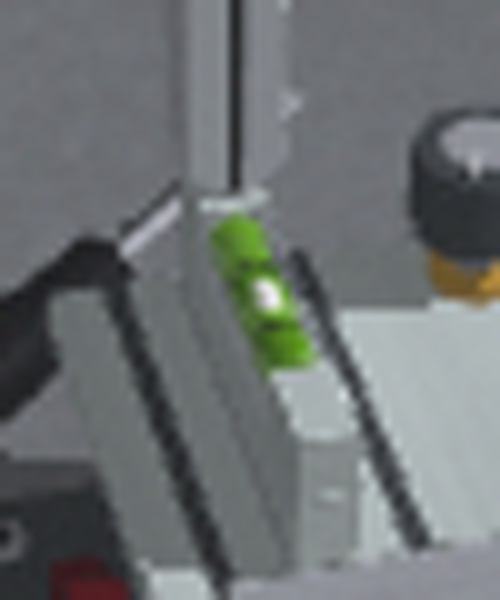

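The bubble (rows 28–30) lies centred between the two rings (rows 26 and 32), within about 1 mm. The press is about 10 N, so I'm handing in.

```bash
python3 -c "
from plant import ticket
print(ticket.close_job())"
```

```text
the job is handed in; nothing more can be done
None
```

The level is standing front to back on the plate, and the foot was turned about 2.05 rad clockwise until the bubble sat centred between the rings to within about 1 mm. I handed the job in at about 22 s with the arm still pressing on the level's front end at about 10 N; no verdict came back.

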